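Line up the electrodes by height on the setting rail

ROBOT

A 6-joint arm with a two-finger parallel gripper is mounted at the origin on a cart in front of the work surface, level with it; the furniture and walls round the work are solid. World frame = base frame: x ahead of the robot, y to its left, z up, the work surface at z = 0. Lengths are in mm, angles in rad, forces in N, time in s.
With the tool pointing down it reaches from about 275 to 1000 mm from the base axis. Payload 8.4 kg.
Tool frame: the origin (TCP) lies on the centre line of the jaws, within the pads' length; the fingertips stand 17 mm ahead of it and the grasp point (between the pads) lies 2 mm behind it; z points along the fingers, y is the line along which they close (so a half turn about z gives the same grasp; the last joint's range is limited). The gripper opens to 85 mm and grips with 20 to 120 N. Pads are 22 mm wide; open, the fingers measure 114 mm over their backs; the gripper's body (76 mm by 85 mm) begins 54 mm behind the grasp point. The pads swing forward as they close: fully open they stand 13 mm farther back than shut.
Start: joints at [-1.231, 0.353, 1.633, -0, 1.155, -0.002], TCP at [209.488, -588.849, 248.281] pointing down, gripper open.
Joint ranges: [-2.63, 2.63], [-0.92, 2.1], [0.06, 2.66], [-1.3, 4.44], [0, 2.69], [-3.02, 3.02]. Speed limits (rad/s): [2.22, 2.22, 2.79, 3.14, 3.14, 3.14].

INTERFACE

Orientations are given as [roll, pitch, yaw] about the fixed x, y, z axes, in that order (R = Rz(yaw) Ry(pitch) Rx(roll)).
In Python, from rig import r, eyes gives the robot as it stands. The module is installed in compiled form; this text tells all that it offers.
- The arm moves only by the shell command python3 -m inch 'ROWS' [FORCE]. ROWS is JSON, a list of rows, each a list of 7 numbers: the shift along the tool's x, y, z in m, then the turn, a rotation vector about the tool's x, y, z in degrees, then the closure, from -1 (fully open) to 1 (shut). In form: [[x, y, z, rx, ry, rz, gripper], ...]. A call has 1 to 8 rows; each row shifts and turns the commanded pose from where the row before left it, along the tool's axes as they then stand; what a row does not reach is not made up. A row lasts 1/10 s, in which the tool goes at most 50 mm and 8.59 degrees, less where a joint would pass 70% of its speed; a pose out of reach is approached as far as the arm can. A call with a gripper value outside its range is refused whole. The fingers move at their own pace and stop on an object; FORCE is the grip in N (left out, the last holds). Time passes only in rows, so rows that do not move let the fingers close. It gives the time, the measured TCP pose, the force, the opening and the grip force at its end, in the units of the state.
- r.sense(): the state, without advancing time (a new reading comes with each control period).
- eyes.grab_frame(name): name is "scene" or "side" or "wrist"; returns a dict with "img" (480x640x3 uint8, blue, green, red), "fx", "fy", "cx", "cy" (pixels), "R" (3x3) and "t" (3): a world point X has camera coordinates R X + t; the wrist camera has in their place "hand_eye" (4x4, takes a point from camera to tool coordinates, whose origin is the TCP and whose axes are the flange's). Camera axes: x right, y down, z forward; pixel columns grow to the right and rows downward; lengths in mm; the calibration is good to about 2 mm. A picture is of the moment at which its call begins: read the wrist's pose just before it. There is no depth.
- r.sign_off(): hands the job in; it is judged then, once.
The state is a dict: "clock": time; "qpos": joint angles; "qvel": joint speeds; "joint_efforts": joint torques, N m; "eef_pos": TCP position; "tcp_rot": TCP orientation; "contact_force": force on the tool from outside, world axes, zero at the start; "wrist_torque": the same for the moment, N m; "opening": opening from 0.0 (shut) to 1.0 (fully open); "grasp_force": force on a finger pad.
Only numpy, scipy, OpenCV 4.12 (cv2) and the standard library are available. Lean on these libraries where they do the work, as an engineer would, in place of code of your own. Each camera call takes 0.05 s, during which the arm holds its last target. There are 200 camera calls.

TASK

Stand the four graphite electrodes on the setting rail for measuring, one centred on each pad, in order of height: the shortest on the pad beside the red stop, rising to the tallest on the pad beside the grey stop. The graphite is brittle, so do not knock any electrode over, and leave the eye loupe where it stands.

Things in the scene. Friction and masses are not known exactly. Their poses are not given: they have to be found in the camera images.
- rib_electrode: Graphite electrode. Steel holder 38 x 38 x 14 mm (grip this across two parallel flat sides) carrying dark graphite no more than 26 x 26 mm, a low block with one single thin straight rib on top: the shortest; 40 mm tall overall, about 0.1 to 0.2 kg. Loose, standing upright on the bench; may stand at any yaw. Origin: centre of its underside; z up; x and y square to the holder's sides.
- comb_electrode: Graphite electrode. Steel holder 38 x 38 x 14 mm (grip this across two parallel flat sides) carrying dark graphite no more than 26 x 26 mm, a comb of several parallel upright fins: the second shortest; 48 mm tall overall, about 0.1 to 0.2 kg. Loose, standing upright on the bench; may stand at any yaw. Origin: centre of its underside; z up; x and y square to the holder's sides.
- corner_electrode: Graphite electrode. Steel holder 38 x 38 x 14 mm (grip this across two parallel flat sides) carrying dark graphite no more than 26 x 26 mm, a stepped block with a tall L-shaped corner: the second tallest; 52 mm tall overall, about 0.1 to 0.2 kg. Loose, standing upright on the bench; may stand at any yaw. Origin: centre of its underside; z up; x and y square to the holder's sides.
- round_electrode: Graphite electrode. Steel holder 38 x 38 x 14 mm (grip this across two parallel flat sides) carrying dark graphite no more than 26 x 26 mm, a square block carrying one round pin with a tapered blunt tip: the tallest; 56 mm tall overall, about 0.1 to 0.2 kg. Loose, standing upright on the bench; may stand at any yaw. Origin: centre of its underside; z up; x and y square to the holder's sides.
- pad_1: Square dark pad with a blue border, 48 x 48 x 2 mm, at the rail's +y (left) end. Fixed on a flat aluminium rail 60 mm wide, 350 mm long and 12 mm high that lies on the bench; the pads stand in a row along the rail, about 70 mm apart. Origin: centre of the pad's underside, so its top is 2 mm above the origin (14 mm above the bench); the pad's y axis runs along the rail, x across it.
- pad_2: Square dark pad with a blue border, 48 x 48 x 2 mm, second from the +y (left) end. Fixed on a flat aluminium rail 60 mm wide, 350 mm long and 12 mm high that lies on the bench; the pads stand in a row along the rail, about 70 mm apart. Origin: centre of the pad's underside, so its top is 2 mm above the origin (14 mm above the bench); the pad's y axis runs along the rail, x across it.
- pad_3: Square dark pad with a blue border, 48 x 48 x 2 mm, third from the +y (left) end. Fixed on a flat aluminium rail 60 mm wide, 350 mm long and 12 mm high that lies on the bench; the pads stand in a row along the rail, about 70 mm apart. Origin: centre of the pad's underside, so its top is 2 mm above the origin (14 mm above the bench); the pad's y axis runs along the rail, x across it.
- pad_4: Square dark pad with a blue border, 48 x 48 x 2 mm, at the rail's -y (right) end. Fixed on a flat aluminium rail 60 mm wide, 350 mm long and 12 mm high that lies on the bench; the pads stand in a row along the rail, about 70 mm apart. Origin: centre of the pad's underside, so its top is 2 mm above the origin (14 mm above the bench); the pad's y axis runs along the rail, x across it.
- red_stop: Red end stop, a block 46 x 18 x 14 mm fixed across one end of the rail (either end, it changes), about 52 mm beyond the end pad's centre; its top is 26 mm above the bench. A like block in grey is fixed at the other end. Origin: centre of its underside.
- loupe: Black eye loupe, round, 37 mm diameter, 34 mm high, loose, standing on its rim on the bench among the electrodes. Origin: centre of its underside. To be left alone.

How it is judged (in metres and radians):
At the end, for the whole second after the job is handed in: Each electrode stands upright (within 0.1 rad), at rest and released, flat on its own pad within 12 mm of the pad's centre, in order of height (rib, comb, corner, round) starting with the shortest on the pad beside the red stop (((horizontal distance between red_stop and pad_1 below 0.1 m and horizontal distance between rib_electrode and pad_1 below 0.012 m and z of rib_electrode in the frame of pad_1 between -0.002 and 0.006 m and horizontal distance between comb_electrode and pad_2 below 0.012 m and z of comb_electrode in the frame of pad_2 between -0.002 and 0.006 m and horizontal distance between corner_electrode and pad_3 below 0.012 m and z of corner_electrode in the frame of pad_3 between -0.002 and 0.006 m and horizontal distance between round_electrode and pad_4 below 0.012 m and z of round_electrode in the frame of pad_4 between -0.002 and 0.006 m) or (horizontal distance between red_stop and pad_4 below 0.1 m and horizontal distance between rib_electrode and pad_4 below 0.012 m and z of rib_electrode in the frame of pad_4 between -0.002 and 0.006 m and horizontal distance between comb_electrode and pad_3 below 0.012 m and z of comb_electrode in the frame of pad_3 between -0.002 and 0.006 m and horizontal distance between corner_electrode and pad_2 below 0.012 m and z of corner_electrode in the frame of pad_2 between -0.002 and 0.006 m and horizontal distance between round_electrode and pad_1 below 0.012 m and z of round_electrode in the frame of pad_1 between -0.002 and 0.006 m)) and angle between each of rib_electrode, comb_electrode, corner_electrode, round_electrode's own z axis and vertical below 0.1 rad and linear speed of each of rib_electrode, comb_electrode, corner_electrode, round_electrode below 0.01 m/s and angular speed of each of rib_electrode, comb_electrode, corner_electrode, round_electrode below 0.1 rad/s); the robot touches nothing.
It fails at once if an electrode is knocked over (tilted more than 0.5 rad) (angle between any of rib_electrode, comb_electrode, corner_electrode, round_electrode's own z axis and vertical above 0.5 rad).
It fails at once if the loupe is moved by more than 20 mm (distance of loupe from where it was at the start of the episode above 0.02 m).
It also fails if it takes over 86 s, if anything falls off the work surface, if the arm or the gripper's body presses on something with over 40 N, if the wrist force passes 120 N, or if a joint passes its speed limit or range.

## Working session

There is one attempt and no reset: what is moved stays moved. The work goes in short steps, Python scripts to look and compute and a shell command to move; the robot and the scene stay as the last step left them, time stands still between calls to the robot, and variables do not carry over. Pictures are saved under pics/ and viewed, at most 14 in all, crops included, and the job is handed in when it is done.

```bash
mkdir -p pics; python3 - <<'E'
from rig import r, eyes
import cv2
s=r.sense();print(s)
for n in("scene","side","wrist"):
    f=eyes.grab_frame(n);cv2.imwrite(f"pics/{n}0.png",f["img"])
    print(n,{k:v for k,v in f.items() if k!="img"})
E
```

```text
{'clock': 0.0, 'qpos': array([-1.23139865e+00,  3.53629875e-01,  1.63412034e+00, -6.51670388e-06,
        1.15518988e+00, -2.38588624e-03]), 'qvel': array([ 7.37072280e-04, -9.50063502e-04,  6.30572858e-04, -1.10384873e-05,
        1.86005822e-03, -1.96210314e-03]), 'joint_efforts': array([-3.97725589e-04, -6.05260205e+01, -3.42071772e+01, -7.00124315e-05,
        9.46464599e-03, -1.45824191e-05]), 'eef_pos': array([ 209.33986591, -588.43136703,  247.57897594]), 'tcp_rot': array([-3.14024520e+00,  2.74354228e-06,  3.41786196e-01]), 'contact_force': array([ 0.03031177,  0.16504354, -0.41885523]), 'wrist_torque': array([-0.00973762, -0.0069829 ,  0.04566806]), 'grasp_force': 0.0, 'opening': 0.9988129839563007}
scene {'fx': 526.4045011834361, 'fy': 526.4045011834361, 'cx': 313.3119873664913, 'cy': 243.39133082375432, 'R': array([[ 0.81104371, -0.58498128, -0.00223649],
       [-0.28215699, -0.38784006, -0.87747793],
       [ 0.51244077,  0.712304  , -0.47961179]]), 't': array([-479.57058329,  125.03534244,  900.48386109])}
side {'fx': 456.35460266382944, 'fy': 456.35460266382944, 'cx': 325.6150802633736, 'cy': 231.29959216464954, 'R': array([[ 9.99940858e-01,  8.09812776e-03, -7.25951808e-03],
       [ 9.56592863e-04, -7.30403303e-01, -6.83015446e-01],
       [-1.08335223e-02,  6.82968107e-01, -7.30367853e-01]]), 't': array([-495.1174352 ,  -49.83058269, 1026.14534172])}
wrist {'fx': 388.94327217823513, 'fy': 388.94327217823513, 'cx': 325.00911398458794, 'cy': 238.2995717582438, 'hand_eye': array([[ 3.97589716e-04, -9.47593514e-01, -3.19478284e-01,
         8.20466948e+01],
       [ 9.99999784e-01,  5.43727977e-04, -3.68236215e-04,
         5.13497342e-01],
       [ 5.22647530e-04, -3.19478069e-01,  9.47593526e-01,
        -1.25822210e+02],
       [ 0.00000000e+00,  0.00000000e+00,  0.00000000e+00,
         1.00000000e+00]])}
```

View pics/scene0.png

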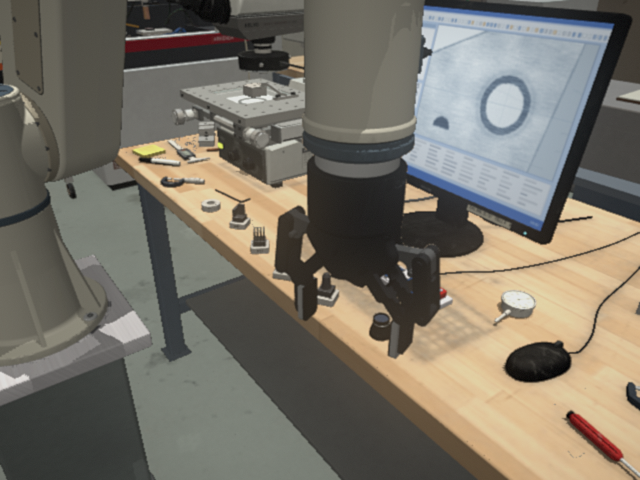

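View pics/side0.png

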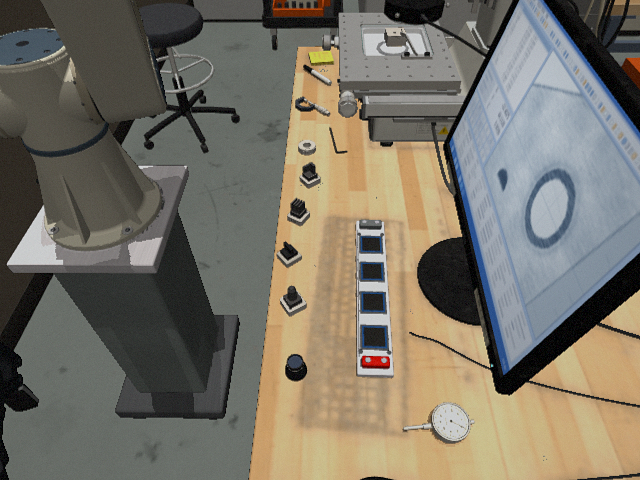

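The side view shows the red stop at the near (-y) end (376,362). Electrodes stand around (310,175), (298,210), (289,253) and (292,300); the loupe is at (296,366). I'll enlarge it.

```bash
python3 - <<'E'
import cv2
i=cv2.imread("pics/side0.png")
cv2.imwrite("pics/c1.png",cv2.resize(i[155:318,265:335],None,fx=3.6,fy=3.6,interpolation=cv2.INTER_CUBIC))
a=cv2.resize(i[155:240,265:335],None,fx=7,fy=7,interpolation=cv2.INTER_CUBIC)
b=cv2.resize(i[235:320,265:310],None,fx=7,fy=7,interpolation=cv2.INTER_CUBIC)
cv2.imwrite("pics/c1.png",cv2.hconcat([a[:, :480],b]))
cv2.imwrite("pics/c2.png",cv2.resize(i[215:380,345:405],None,fx=3.6,fy=3.6,interpolation=cv2.INTER_CUBIC))
E
```

```text
(no output)
```

View pics/c1.png

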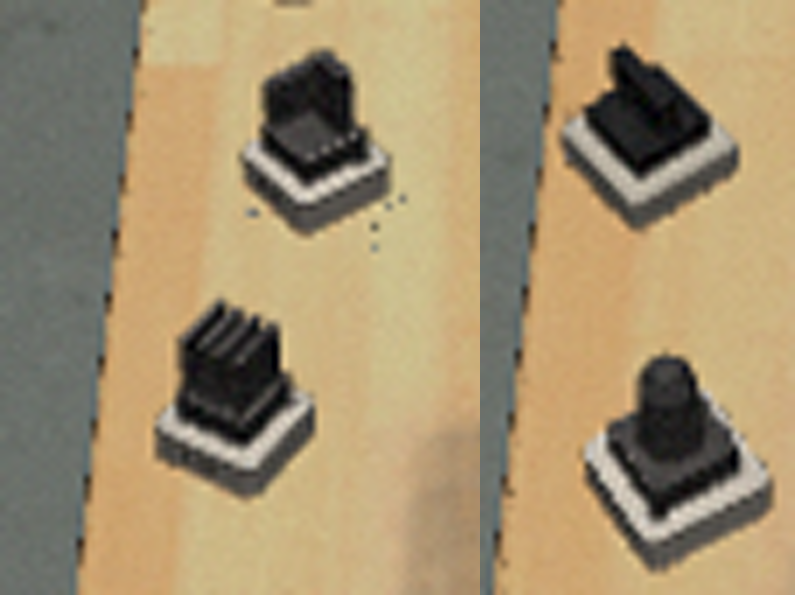

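View pics/c2.png

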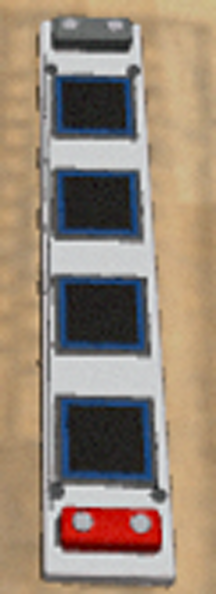

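```bash
cat > h.py <<'E'
import numpy as np
from scipy.optimize import least_squares
SIDE=dict(f=456.3546,c=(325.615,231.2996),R=np.array([[0.999940858,8.09812776e-03,-7.25951808e-03],[9.56592863e-04,-0.730403303,-0.683015446],[-1.08335223e-02,0.682968107,-0.730367853]]),t=np.array([-495.1174352,-49.83058269,1026.14534172]))
def ray(p,z,C=SIDE):
    d=C['R'].T@np.array([(p[0]-C['c'][0])/C['f'],(p[1]-C['c'][1])/C['f'],1]);o=-C['R'].T@C['t']
    return o+d*(z-o[2])/d[2]
def proj(X,C=SIDE):
    q=np.atleast_2d(X)@C['R'].T+C['t'];return C['f']*q[:,:2]/q[:,2:]+C['c']
def square(c0,pix,half=19):
    """pix: list of (u,v,ix,iy,z) sign corners; returns x,y,yaw,rms"""
    pix=np.array(pix,float)
    def res(p):
        c,s=np.cos(p[2]),np.sin(p[2]);L=pix[:,2:4]*half
        X=np.c_[p[0]+c*L[:,0]-s*L[:,1],p[1]+s*L[:,0]+c*L[:,1],pix[:,4]]
        return (proj(X)-pix[:,:2]).ravel()
    o=least_squares(res,c0);return o.x,np.sqrt(np.mean(o.fun**2))
E
python3 - <<'E'
from h import *
E={'corner':(0,265,155,(243,157),(306,207),(390,168),(306,235)),
'comb':(0,265,155,(156,428),(246,470),(315,402),(249,497)),
'rib':(480,265,235,(565,132),(640,203),(738,150),(638,230)),
'round':(480,265,235,(585,455),(658,545),(772,482),(656,572))}
for k,(x0,ox,oy,L,N,R,NB) in E.items():
    g=lambda p:((p[0]-x0)/7+ox,(p[1])/7+oy)
    m=(ray(g(L),14)+ray(g(R),14))/2
    # yaw ~45: (-,-)->near(-y); L=(-,+); R=(+,-)
    pix=[(*g(L),-1,1,14),(*g(N),-1,-1,14),(*g(R),1,-1,14),(*g(NB),-1,-1,0)]
    s,e=square([m[0],m[1],.78],pix);print(k,s[:2].round(1),np.degrees(s[2]).round(1),e.round(2))
P=[[(53,75),(133,75),(136,138),(55,137)],[(53,169),(141,169),(145,237),(57,239)],[(55,276),(147,276),(150,352),(60,353)],[(57,397),(152,397),(156,480),(60,482)]]
for p in P:
    w=np.array([ray((u/3.6+345,v/3.6+215),14) for u,v in p]);print('pad',w.mean(0).round(1),np.linalg.norm(np.roll(w,1,0)-w,axis=1).round(1))
print('loupe',ray((296,378),0),'red',ray((110/3.6+345,522/3.6+215),26))
E
```

```text
corner [458.4  92.7] 38.0 0.65
comb [436.4 -28.3] 57.0 0.64
rib [ 424.6 -143.5] 38.0 0.83
round [ 438.3 -255.9] 34.8 0.77
pad [ 589. -117.   14.] [46.8 46.  47.5 45. ]
pad [ 587.4 -186.6   14. ] [47.5 48.1 46.2 46.5]
pad [ 585.  -257.6   14. ] [46.7 47.5 46.2 44.8]
pad [ 582.  -328.8   14. ] [45.7 46.2 44.7 45. ]
loupe [ 449.71063101 -397.59978272    0.        ] red [ 579.65052865 -378.43457596   26.        ]
```

Clear: rib→pad 4, comb→pad 3, corner→pad 2, round→pad 1. I'll add a helper that works out the remaining shift in tool axes.

```bash
cat > to.py <<'E'
import sys,numpy as np
from rig import r
from scipy.spatial.transform import Rotation as Ro
s=r.sense();X=np.array(list(map(float,sys.argv[1:4])));yaw=float(sys.argv[4])
M=Ro.from_euler('xyz',s['tcp_rot']);T=Ro.from_euler('xyz',[np.pi,0,np.radians(yaw)])
print('before turn',M.inv().apply(X-s['eef_pos']).round(1),'after turn',T.inv().apply(X-s['eef_pos']).round(1),'rotvec',np.degrees((M.inv()*T).as_rotvec()).round(1),'t',s['clock'])
E
python3 to.py 438 -256 130 34.8
```

```text
before turn [ 326.9 -236.6  118. ] after turn [ 377.5 -142.6  117.7] rotvec [ -0.1  -0.  -15.2] t 0.15
```

```bash
python3 -m inch '[[0.038,-0.027,0,0,0,0,-1],[0.038,-0.027,0,0,0,0,-1],[0.038,-0.027,0,0,0,0,-0.4],[0.038,-0.027,0,0,0,0,-0.4],[0.038,-0.027,0,0,0,0,-0.4],[0.038,-0.027,0,0,0,0,-0.4],[0.038,-0.027,0,0,0,0,-0.4],[0.038,-0.027,0,0,0,0,-0.4]]' 40
python3 to.py 438 -256 130 34.8
```

```text
clock: 0.95
eef_pos: [424.2, -281.7, 248.3]
tcp_rot: [3.141, -0.0, 0.342]
contact_force: [-0.0, -0.1, 0.3]
opening: 0.702
grasp_force: 0.0
before turn [ 21.6 -19.6 118.3] after turn [ 26.  -13.2 118.3] rotvec [  0.   -0.  -15.2] t 0.95
```

```bash
python3 -m inch '[[0.022,-0.020,0.03,0,0,0,-0.4],[0,0,0.044,0,0,-7.6,-0.4],[0,0,0.044,0,0,-7.6,-0.4],[0,0,0,0,0,0,-0.4],[0,0,0,0,0,0,-0.4]]'
python3 to.py 438 -256 20 34.8
python3 - <<'E'
from rig import r,eyes
import cv2
s=r.sense();f=eyes.grab_frame("wrist");print(s['eef_pos'],s['tcp_rot'],s['opening']);cv2.imwrite("pics/w1.png",f["img"])
E
```

```text
clock: 1.45
eef_pos: [437.3, -257.1, 130.5]
tcp_rot: [-3.14, 0.001, 0.603]
contact_force: [0.0, -0.6, 1.0]
opening: 0.697
grasp_force: 0.0
before turn [  1.3  -0.3 110.5] after turn [  1.2  -0.5 110.5] rotvec [-0.1  0.  -0.2] t 1.45
[ 437.26206251 -257.11898804  130.45607643] [-3.13981322e+00  8.08912419e-04  6.03195224e-01] 0.6974359679304554
```

View pics/w1.png

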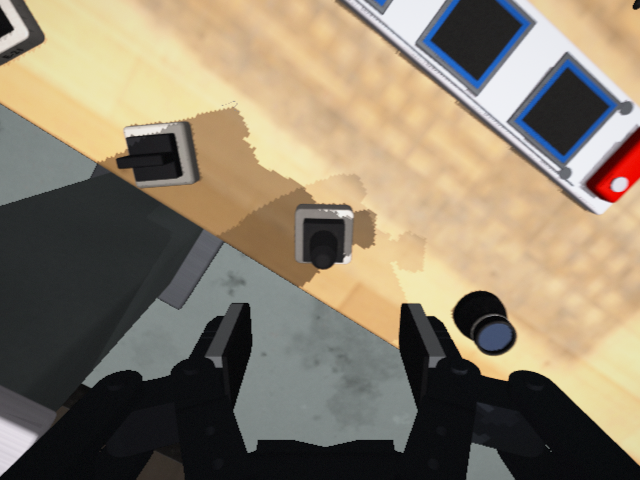

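The wrist view shows the round electrode at (324,235), square with the jaws; the rib is at (158,155), pad 3 at (475,40), pad 4 at (566,110) and the loupe at (482,315). I'll check its position through the wrist calibration.

```bash
cat >> h.py <<'E'
HE=np.array([[3.97589716e-04,-9.47593514e-01,-3.19478284e-01,82.0466948],[9.99999784e-01,5.43727977e-04,-3.68236215e-04,0.513497342],[5.22647530e-04,-3.19478069e-01,9.47593526e-01,-125.82221],[0,0,0,1]])
def wray(p,z,eef,rot):
    from scipy.spatial.transform import Rotation as Ro
    M=Ro.from_euler('xyz',rot);d=np.array([(p[0]-325.009)/388.943,(p[1]-238.2996)/388.943,1])
    o=np.array(eef)+M.apply(HE[:3,3]);d=M.apply(HE[:3,:3]@d);return o+d*(z-o[2])/d[2]
E
python3 - <<'E'
from h import *
e,ro=[437.26,-257.12,130.46],[-3.1398,.0008,.6032]
for n,z,P in [('round',14,[(296,206),(351,206),(353,264),(296,264)]),('rib',14,[(124,125),(187,122),(195,184),(135,187)]),('pad3',14,[(460,-18),(535,22),(474,94),(417,40)]),('pad4',14,[(568,51),(622,103),(563,167),(510,121)])]:
    w=np.array([wray(p,z,e,ro) for p in P]);d=w[1]-w[0];print(n,w.mean(0).round(1),np.linalg.norm(np.roll(w,1,0)-w,axis=1).round(1),np.degrees(np.arctan2(d[1],d[0])).round(1))
E
```

```text
round [ 438.7 -255.6   14. ] [40.1 35.2 40.1 38.3] -55.4
rib [ 424.4 -143.4   14. ] [37.5 38.  37.3 38.1] -52.8
pad3 [ 582.4 -256.6   14. ] [35.  47.6 47.3 45.4] -79.1
pad4 [ 583.4 -329.4   14. ] [46.5 46.4 46.3 45.8] -92.1
```

```bash
python3 -m inch '[[0.001,0,0.04,0,0,0,-0.4],[0,0,0.04,0,0,0,-0.4],[0,0,0.022,0,0,0,-0.4],[0,0,0.008,0,0,0,-0.4],[0,0,0,0,0,0,-0.4]]'
```

```text
clock: 2.0
eef_pos: [439.1, -257.4, 21.3]
tcp_rot: [3.14, -0.001, 0.605]
contact_force: [0.2, -0.1, 0.3]
opening: 0.7
grasp_force: 0.0
```

```bash
python3 -m inch '[[0,0,0,0,0,0,0.4],[0,0,0,0,0,0,0.4],[0,0,0,0,0,0,0.6],[0,0,0,0,0,0,0.6],[0,0,0,0,0,0,0.6]]' 40
```

```text
clock: 2.5
eef_pos: [439.5, -257.4, 22.3]
tcp_rot: [3.139, -0.001, 0.607]
contact_force: [-2.1, 1.3, 6.9]
opening: 0.432
grasp_force: 39.5
```

```bash
python3 -m inch '[[0,0,-0.02,0,0,0,0.6],[0,0,-0.03,0,0,0,0.6],[0,0,-0.035,0,0,-8.5,0.6],[0,0,-0.035,0,0,-8.5,0.6],[0,0,0,0,0,-8.5,0.6],[0,0,0,0,0,-8.5,0.6],[0,0,0,0,0,-8.5,0.6],[0,0,0,0,0,-8.5,0.6]]'
python3 to.py 588.5 -117 110 88
python3 - <<'E'
from rig import r,eyes
import cv2
f=eyes.grab_frame("wrist");cv2.imwrite("pics/w2.png",f["img"])
E
```

```text
clock: 3.3
eef_pos: [438.7, -256.9, 141.8]
tcp_rot: [3.14, 0.001, 1.503]
contact_force: [0.1, 0.4, -2.3]
opening: 0.428
grasp_force: 41.6
before turn [149.8 139.9  32. ] after turn [145.1 144.9  31.8] rotvec [ 0.1  0.1 -1.9] t 3.3
```

View pics/w2.png

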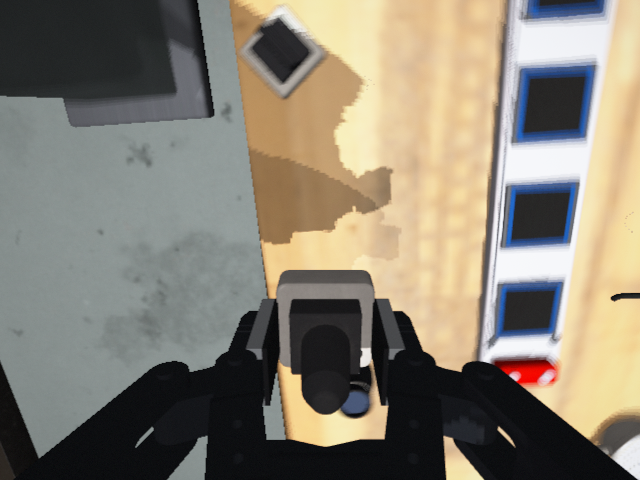

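The electrode is held squarely at (325,330) and level.

```bash
python3 -m inch '[[0.03,0.028,0,0,0,0,0.6],[0.03,0.028,0,0,0,0,0.6],[0.03,0.028,0,0,0,0,0.6],[0.03,0.028,0,0,0,0,0.6],[0.03,0.028,0,0,0,-1.9,0.6],[0,0,0.03,0,0,0,0.6],[0,0,0.03,0,0,0,0.6],[0,0,0,0,0,0,0.6]]'
python3 to.py 588.5 -117 37 88
```

```text
clock: 4.15
eef_pos: [586.7, -116.5, 77.8]
tcp_rot: [-3.136, -0.001, 1.528]
contact_force: [-0.9, 0.3, -1.4]
opening: 0.428
grasp_force: 41.6
before turn [-0.5  2.1 40.8] after turn [-0.5  1.8 40.8] rotvec [-0.3 -0.1 -0.4] t 4.15
```

```bash
python3 -m inch '[[-0.0005,0.002,0.02,0,0,0,0.6],[0,0,0.014,0,0,0,0.6],[0,0,0.004,0,0,0,0.6],[0,0,0.002,0,0,0,0.6],[0,0,0,0,0,0,0.6]]'
```

```text
clock: 4.65
eef_pos: [591.2, -118.1, 40.9]
tcp_rot: [3.141, 0.0, 1.53]
contact_force: [-0.9, 0.3, -1.8]
opening: 0.43
grasp_force: 41.6
```

```bash
python3 -m inch '[[0,-0.001,0.002,0,0,0,0.6],[0,0,0.001,0,0,0,0.6],[0,0,0,0,0,0,0.6]]'
```

```text
clock: 4.95
eef_pos: [590.0, -117.9, 37.4]
tcp_rot: [3.141, -0.0, 1.53]
contact_force: [0.1, 0.3, -1.6]
opening: 0.43
grasp_force: 41.6
```

```bash
python3 -m inch '[[0,-0.001,0.001,0,0,0,0.6],[0,0,0.001,0,0,0,0.6],[0,0,0,0,0,0,0.6]]'
```

```text
clock: 5.25
eef_pos: [589.1, -117.9, 36.3]
tcp_rot: [3.141, 0.0, 1.53]
contact_force: [-3.6, 1.1, 10.3]
opening: 0.427
grasp_force: 42.9
```

```bash
python3 -m inch '[[0,0,-0.0005,0,0,0,0.1],[0,0,0,0,0,0,-0.1],[0,0,0,0,0,0,-0.4],[0,0,0,0,0,0,-0.4],[0,0,-0.02,0,0,0,-0.4],[0,0,-0.04,0,0,0,-0.4],[0,0,-0.04,0,0,0,-0.4],[0,0,0,0,0,0,-0.4]]'
python3 to.py 424.5 -143.4 135 37.5
python3 - <<'E'
from rig import r,eyes
import cv2
s=r.sense();f=eyes.grab_frame("wrist");print(s['eef_pos'],s['tcp_rot']);cv2.imwrite("pics/w3.png",f["img"])
E
```

```text
clock: 6.05
eef_pos: [592.3, -118.5, 141.0]
tcp_rot: [3.133, 0.001, 1.53]
contact_force: [1.0, 1.2, 0.3]
opening: 0.701
grasp_force: 0.0
before turn [ -31.6 -166.7    4.7] after turn [-148.3  -82.4    6. ] rotvec [ 0.5 -0.1 50.2] t 6.05
[ 592.2820491  -118.50472923  141.01658773] [3.13319450e+00 1.32590577e-03 1.53036238e+00]
```

View pics/w3.png

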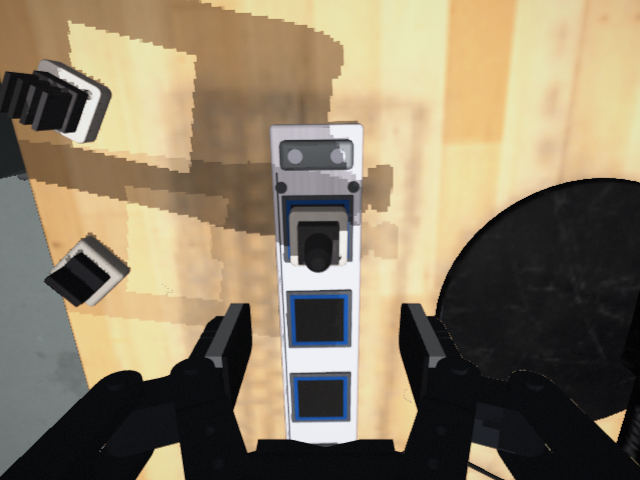

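Round stands upright on pad 1: holder (290–347, 207–266), pad (283–354, 196–264). Checking the offset.

```bash
python3 - <<'E'
from h import *
e,ro=[592.28,-118.5,141.0],[3.1332,.0013,1.5304]
for n,z,P in [('padTL/TR',14,[(283,196),(353,196)]),('pad2',14,[(288,290),(352,290),(352,346),(289,347)]),('pad3',14,[(291,373),(350,373),(350,421),(292,421)]),('hold',28,[(290,207),(347,207),(347,265),(290,265)]),('rib',14,[(50,267),(92,236),(129,270),(85,304)]),('comb',14,[(40,62),(110,95),(84,142),(15,110)])]:
    w=np.array([wray(p,z,e,ro) for p in P]);d=w[1]-w[0];print(n,w.mean(0).round(1),np.linalg.norm(np.roll(w,1,0)-w,axis=1).round(1),np.degrees(np.arctan2(d[1],d[0])).round(1))
E
```

```text
padTL/TR [590.2 -92.2  14. ] [46.3 46.3] -2.4
pad2 [ 587.6 -184.6   14. ] [47.7 46.  46.9 47.7] -2.5
pad3 [ 584.9 -255.6   14. ] [46.8 45.8 46.9 47.3] -2.6
hold [ 589.5 -115.9   28. ] [39.5 35.9 39.6 37.8] -2.4
rib [ 427.2 -138.1   14. ] [34.5 40.6 32.9 44.8] 31.8
comb [437.  -27.9  14. ] [34.5 42.2 35.  42.9] -28.0
```

```bash
python3 -m inch '[[-0.008,-0.0415,0,0,0,0,-0.4],[-0.008,-0.0415,0,0,0,0,-0.4],[-0.008,-0.0415,0,0,0,0,-0.4],[-0.008,-0.0415,0,0,0,8.4,-0.4],[0,0,0,0,0,8.4,-0.4],[0,0,0,0,0,8.4,-0.4],[0,0,0,0,0,8.4,-0.4],[0,0,0,0,0,8.4,-0.4]]'
python3 -m inch '[[0,0,0.03,0,0,8.2,-0.4],[0,0,0.03,0,0,0,-0.4],[0,0,0,0,0,0,-0.4]]'
python3 to.py 424.5 -143.4 20 37.5
```

```text
clock: 6.9
eef_pos: [421.0, -142.9, 134.8]
tcp_rot: [-3.14, 0.001, 0.791]
contact_force: [0.0, 0.5, 0.2]
opening: 0.703
grasp_force: 0.0
clock: 7.2
eef_pos: [418.8, -142.1, 72.4]
tcp_rot: [-3.136, 0.004, 0.654]
contact_force: [-0.2, 0.7, -0.3]
opening: 0.703
grasp_force: 0.0
before turn [ 3.9  4.8 52.4] after turn [ 3.7  4.5 52.4] rotvec [-0.3  0.2 -0. ] t 7.2
```

```bash
python3 -m inch '[[0.003,0.0035,0,0,0,0,-0.4],[0,0,0,0,0,0,-0.4],[0,0,0,0,0,0,-0.4],[0,0,0,0,0,0,-0.4]]'
python3 to.py 424.5 -143.4 20 37.5
```

```text
clock: 7.6
eef_pos: [426.9, -144.3, 76.7]
tcp_rot: [3.14, -0.001, 0.654]
contact_force: [-0.5, -0.5, -0.3]
opening: 0.7
grasp_force: 0.0
before turn [-1.4 -2.2 56.7] after turn [-1.4 -2.1 56.7] rotvec [ 0.1 -0.1 -0. ] t 7.6
```

```bash
python3 -m inch '[[-0.001,-0.002,0.03,0,0,0,-0.4],[0,0,0.018,0,0,0,-0.4],[0,0,0.007,0,0,0,-0.4],[0,0,0,0,0,0,-0.4],[0,0,0,0,0,0,-0.4]]'
python3 to.py 424.5 -143.4 20 37.5
```

```text
clock: 8.1
eef_pos: [424.8, -143.2, 21.4]
tcp_rot: [3.141, -0.0, 0.654]
contact_force: [0.5, 0.1, -0.1]
opening: 0.7
grasp_force: 0.0
before turn [-0.3 -0.   1.4] after turn [-0.3 -0.   1.4] rotvec [ 0. -0. -0.] t 8.1
```

```bash
python3 -m inch '[[0,0,0,0,0,0,0.4],[0,0,0,0,0,0,0.4],[0,0,0,0,0,0,0.6],[0,0,0,0,0,0,0.6],[0,0,0,0,0,0,0.6]]' 40
python3 -m inch '[[0,0,-0.02,0,0,0,0.6],[0,0,-0.03,0,0,-8.4,0.6],[0,0,-0.035,0,0,-8.4,0.6],[0,0,-0.035,0,0,-8.4,0.6],[0,0,0,0,0,-8.4,0.6],[0,0,0,0,0,-8.4,0.6],[0,0,0,0,0,-8.4,0.6],[0,0,0,0,0,0,0.6]]'
python3 to.py 582.7 -329 70 88
```

```text
clock: 8.6
eef_pos: [424.9, -143.3, 21.8]
tcp_rot: [3.14, -0.001, 0.654]
contact_force: [-1.5, 0.5, 7.8]
opening: 0.429
grasp_force: 39.3
clock: 9.4
eef_pos: [424.4, -143.1, 141.3]
tcp_rot: [3.141, 0.0, 1.536]
contact_force: [0.7, 0.1, -1.2]
opening: 0.427
grasp_force: 41.4
before turn [-180.3  164.6   71.5] after turn [-180.2  164.7   71.3] rotvec [0.1 0.  0. ] t 9.4
```

```bash
python3 -m inch '[[-0.03,0.0275,0,0,0,0,0.6],[-0.03,0.0275,0,0,0,0,0.6],[-0.03,0.0275,0,0,0,0,0.6],[-0.03,0.0275,0,0,0,0,0.6],[-0.03,0.0275,0,0,0,0,0.6],[-0.03,0.0275,0,0,0,0,0.6],[0,0,0.035,0,0,0,0.6],[0,0,0.03,0,0,0,0.6]]'
python3 -m inch '[[0,0,0,0,0,0,0.6],[0,0,0,0,0,0,0.6],[0,0,0,0,0,0,0.6]]'
python3 to.py 582.7 -329 36 88
```

```text
clock: 10.2
eef_pos: [583.5, -330.3, 75.2]
tcp_rot: [3.14, 0.001, 1.528]
contact_force: [-1.4, 0.6, -1.5]
opening: 0.431
grasp_force: 41.4
clock: 10.5
eef_pos: [583.5, -329.5, 77.6]
tcp_rot: [3.14, 0.001, 1.533]
contact_force: [-0.1, -0.3, -0.1]
opening: 0.426
grasp_force: 41.4
before turn [ 0.5 -0.9 41.6] after turn [ 0.4 -0.8 41.6] rotvec [ 0.1  0.1 -0.2] t 10.5
```

```bash
python3 -m inch '[[0,0,0.02,0,0,0,0.6],[0,0,0.014,0,0,0,0.6],[0,0,0.004,0,0,0,0.6],[0,0,0.002,0,0,0,0.6],[0,0,0.001,0,0,0,0.6],[0,0,0,0,0,0,0.6],[0,0,0,0,0,0,0.6]]'
```

```text
clock: 11.2
eef_pos: [582.9, -329.2, 35.9]
tcp_rot: [3.141, 0.0, 1.534]
contact_force: [-2.9, 1.8, 5.5]
opening: 0.43
grasp_force: 42.2
```

Contact. Release, rise, then go to the comb (436.5,-28.2, yaw 57).

```bash
python3 -m inch '[[0,0,-0.0005,0,0,0,0.1],[0,0,0,0,0,0,-0.1],[0,0,0,0,0,0,-0.4],[0,0,0,0,0,0,-0.4],[0,0,-0.02,0,0,0,-0.4],[0,0,-0.04,0,0,0,-0.4],[0,0,-0.045,0,0,0,-0.4],[0,0,0,0,0,0,-0.4]]'
python3 to.py 436.5 -28.2 140 57
```

```text
clock: 12.0
eef_pos: [586.0, -331.0, 146.8]
tcp_rot: [3.133, 0.005, 1.534]
contact_force: [0.8, -1.1, 0.7]
opening: 0.701
grasp_force: 0.0
before turn [ 297.1 -160.6    4. ] after turn [ 172.5 -290.3    6.8] rotvec [ 0.6  0.1 30.9] t 12.0
```

```bash
python3 -m inch '[[0.037,-0.02,0,0,0,0,-0.4],[0.037,-0.02,0,0,0,0,-0.4],[0.037,-0.02,0,0,0,0,-0.4],[0.037,-0.02,0,0,0,0,-0.4],[0.037,-0.02,0,0,0,0,-0.4],[0.037,-0.02,0,0,0,0,-0.4],[0.037,-0.02,0,0,0,0,-0.4],[0.037,-0.02,0,0,0,7.9,-0.4]]'
python3 -m inch '[[0,0,0,0,0,7.8,-0.4],[0,0,0.01,0,0,7.8,-0.4],[0,0,0.02,0,0,7.8,-0.4],[0,0,0,0,0,0,-0.4],[0,0,0,0,0,0,-0.4],[0,0,0,0,0,0,-0.4]]'
python3 to.py 436.5 -28.2 20 57
python3 - <<'E'
from rig import r,eyes
import cv2
s=r.sense();f=eyes.grab_frame("wrist");print(s['eef_pos'],s['tcp_rot']);cv2.imwrite("pics/w4.png",f["img"])
E
```

```text
clock: 12.8
eef_pos: [432.7, -26.1, 140.2]
tcp_rot: [3.141, -0.0, 1.395]
contact_force: [0.2, 1.5, 0.7]
opening: 0.699
grasp_force: 0.0
clock: 13.4
eef_pos: [434.0, -27.5, 110.8]
tcp_rot: [3.141, -0.0, 0.99]
contact_force: [0.2, -0.0, 0.2]
opening: 0.699
grasp_force: 0.0
before turn [ 0.7  2.4 90.8] after turn [ 0.8  2.5 90.8] rotvec [ 0.  -0.  -0.3] t 13.4
[434.00312404 -27.49160923 110.82168968] [ 3.14104287e+00 -3.19501191e-04  9.90387354e-01]
```

View pics/w4.png

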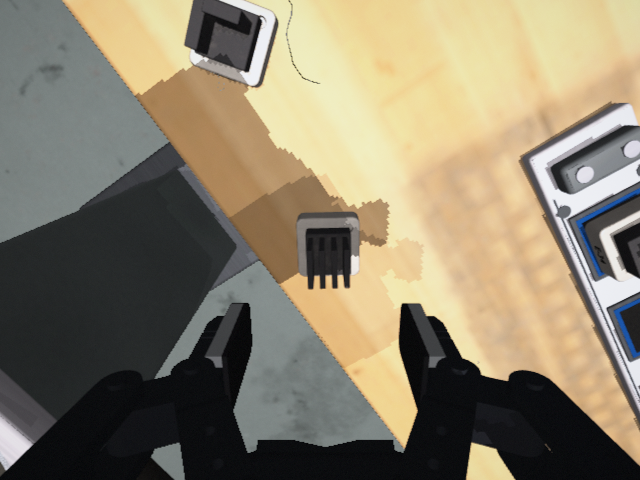

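The comb is at (328,244), square with the jaws, just right of the centre line, as computed (+2.4 mm in y). Descend and grip.

```bash
python3 -m inch '[[0.0005,0.0022,0.03,0,0,0,-0.4],[0,0,0.03,0,0,0,-0.4],[0,0,0.022,0,0,0,-0.4],[0,0,0.007,0,0,0,-0.4],[0,0,0,0,0,0,-0.4],[0,0,0,0,0,0,-0.4]]'
python3 to.py 436.5 -28.2 20 57
```

```text
clock: 14.05
eef_pos: [436.4, -28.2, 22.1]
tcp_rot: [3.141, -0.001, 0.988]
contact_force: [0.0, 0.0, -0.0]
opening: 0.701
grasp_force: 0.0
before turn [0.1 0.1 2.1] after turn [0.1 0.1 2.1] rotvec [ 0.1 -0.  -0.4] t 14.05
```

```bash
python3 -m inch '[[0,0,0.0005,0,0,0,0.4],[0,0,0,0,0,0,0.4],[0,0,0,0,0,0,0.6],[0,0,0,0,0,0,0.6],[0,0,0,0,0,0,0.6]]' 40
python3 -m inch '[[0,0,-0.02,0,0,0,0.6],[0,0,-0.03,0,0,-7.8,0.6],[0,0,-0.035,0,0,-7.8,0.6],[0,0,-0.035,0,0,-7.8,0.6],[0,0,0,0,0,-7.8,0.6],[0,0,0,0,0,0,0.6],[0,0,0,0,0,0,0.6]]'
python3 to.py 585 -256.6 75 88
```

```text
clock: 14.55
eef_pos: [436.6, -28.2, 21.9]
tcp_rot: [3.14, -0.001, 0.988]
contact_force: [-0.9, 0.3, 7.6]
opening: 0.433
grasp_force: 39.3
clock: 15.25
eef_pos: [435.3, -28.1, 140.8]
tcp_rot: [-3.142, -0.0, 1.528]
contact_force: [0.3, -0.0, -0.4]
opening: 0.429
grasp_force: 41.5
before turn [-221.9  159.3   65.8] after turn [-223.1  157.6   65.8] rotvec [-0.  -0.  -0.4] t 15.25
```

```bash
python3 -m inch '[[-0.037,0.0265,0,0,0,0,0.6],[-0.037,0.0265,0,0,0,0,0.6],[-0.037,0.0265,0,0,0,0,0.6],[-0.037,0.0265,0,0,0,0,0.6],[-0.037,0.0265,0,0,0,0,0.6],[-0.037,0.0265,0,0,0,0,0.6],[0,0,0.035,0,0,0,0.6],[0,0,0.03,0,0,0,0.6]]'
python3 -m inch '[[0,0,0,0,0,0,0.6],[0,0,0,0,0,0,0.6],[0,0,0,0,0,0,0.6]]'
python3 to.py 585 -256.6 36 88
```

```text
clock: 16.05
eef_pos: [586.1, -257.4, 73.7]
tcp_rot: [-3.141, -0.0, 1.527]
contact_force: [-0.1, 0.5, -2.2]
opening: 0.426
grasp_force: 41.4
clock: 16.35
eef_pos: [586.7, -256.2, 77.0]
tcp_rot: [3.14, 0.001, 1.531]
contact_force: [-0.4, -0.5, -1.1]
opening: 0.43
grasp_force: 41.5
before turn [-0.4 -1.8 41. ] after turn [-0.4 -1.7 41. ] rotvec [ 0.1  0.  -0.3] t 16.35
```

```bash
python3 -m inch '[[0,-0.0015,0.02,0,0,0,0.6],[0,0,0.014,0,0,0,0.6],[0,0,0.004,0,0,0,0.6],[0,0,0.002,0,0,0,0.6],[0,0,0.001,0,0,0,0.6],[0,0,0,0,0,0,0.6],[0,0,0,0,0,0,0.6]]'
```

```text
clock: 17.05
eef_pos: [584.8, -256.1, 36.0]
tcp_rot: [3.141, 0.0, 1.532]
contact_force: [-3.1, 2.4, 6.4]
opening: 0.432
grasp_force: 42.3
```

Contact. Release, then the corner electrode (458.4, 92.7, yaw 38).

```bash
python3 -m inch '[[0,0,-0.0005,0,0,0,0.1],[0,0,0,0,0,0,-0.1],[0,0,0,0,0,0,-0.4],[0,0,0,0,0,0,-0.4],[0,0,-0.02,0,0,0,-0.4],[0,0,-0.04,0,0,0,-0.4],[0,0,-0.045,0,0,0,-0.4],[0,0,0,0,0,0,-0.4]]'
python3 to.py 458.4 92.7 115 38
```

```text
clock: 17.85
eef_pos: [588.0, -257.6, 146.5]
tcp_rot: [3.132, 0.004, 1.532]
contact_force: [0.4, -0.3, 0.6]
opening: 0.696
grasp_force: 0.0
before turn [ 345.2 -143.4   28.9] after turn [ 113.5 -355.9   31.5] rotvec [ 0.6 -0.  49.8] t 17.85
```

```bash
python3 -m inch '[[0.043,-0.0178,0,0,0,0,-0.4],[0.043,-0.0178,0,0,0,0,-0.4],[0.043,-0.0178,0,0,0,0,-0.4],[0.043,-0.0178,0,0,0,0,-0.4],[0.043,-0.0178,0,0,0,0,-0.4],[0.043,-0.0178,0,0,0,0,-0.4],[0.043,-0.0178,0,0,0,0,-0.4],[0.043,-0.0178,0,0,0,-8,-0.4]]'
python3 -m inch '[[0,0,0,0,0,-8,-0.4],[0,0,0.01,0,0,-8,-0.4],[0,0,0.02,0,0,-8,-0.4],[0,0,0,0,0,-8,-0.4],[0,0,0,0,0,0,-0.4],[0,0,0,0,0,0,-0.4],[0,0,0,0,0,0,-0.4]]'
python3 to.py 458.4 92.7 20 128
python3 - <<'E'
from rig import r,eyes
import cv2
s=r.sense();f=eyes.grab_frame("wrist");print(s['eef_pos'],s['tcp_rot']);cv2.imwrite("pics/w5.png",f["img"])
E
```

```text
clock: 18.65
eef_pos: [454.6, 94.7, 140.1]
tcp_rot: [3.141, -0.0, 1.672]
contact_force: [1.5, 0.7, -0.9]
opening: 0.696
grasp_force: 0.0
clock: 19.35
eef_pos: [455.8, 93.2, 110.5]
tcp_rot: [3.141, 0.0, 2.227]
contact_force: [0.4, -0.7, 0.1]
opening: 0.701
grasp_force: 0.0
before turn [-1.9  1.7 90.5] after turn [-2.   1.7 90.5] rotvec [ 0.   0.  -0.4] t 19.35
[455.81632783  93.16753545 110.51076211] [3.14101096e+00 2.88433535e-04 2.22693148e+00]
```

View pics/w5.png

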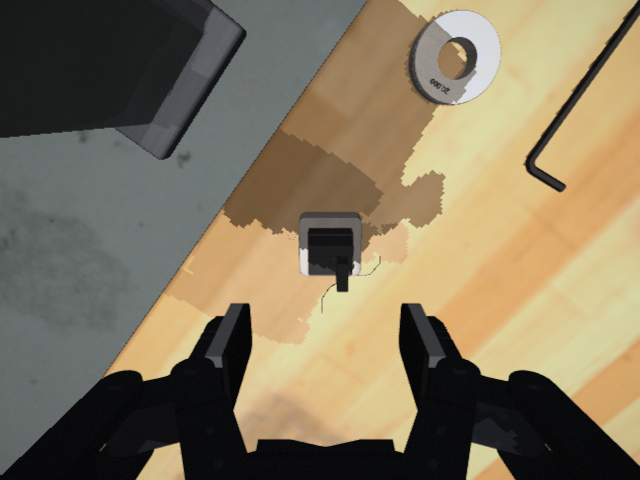

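The corner electrode is at (330,244), square with the jaws, slightly right of centre.

```bash
python3 -m inch '[[-0.0015,0.0025,0.03,0,0,0,-0.4],[0,0,0.03,0,0,0,-0.4],[0,0,0.022,0,0,0,-0.4],[0,0,0.007,0,0,0,-0.4],[0,0,0.0005,0,0,0,-0.4],[0,0,0,0,0,0,-0.4]]'
python3 to.py 458.4 92.7 20 128
python3 -m inch '[[0,0,0.0005,0,0,0,0.4],[0,0,0,0,0,0,0.4],[0,0,0,0,0,0,0.6],[0,0,0,0,0,0,0.6],[0,0,0,0,0,0,0.6]]' 40
```

```text
clock: 20.0
eef_pos: [459.0, 93.6, 21.5]
tcp_rot: [3.141, 0.0, 2.23]
contact_force: [-0.5, 1.0, -0.3]
opening: 0.702
grasp_force: 0.0
before turn [-0.3 -1.   1.5] after turn [-0.3 -1.   1.5] rotvec [ 0.   0.  -0.3] t 20.0
clock: 20.5
eef_pos: [459.2, 93.7, 21.5]
tcp_rot: [3.14, 0.001, 2.23]
contact_force: [-1.0, -0.1, 7.0]
opening: 0.427
grasp_force: 39.6
```

```bash
python3 -m inch '[[0,0,-0.02,0,0,0,0.6],[0,0,-0.03,0,0,8,0.6],[0,0,-0.035,0,0,8,0.6],[0,0,-0.035,0,0,8,0.6],[0,0,-0.01,0,0,8,0.6],[0,0,0,0,0,8,0.6],[0,0,0,0,0,0,0.6],[0,0,0,0,0,0,0.6]]'
python3 to.py 587.5 -185.6 85 88
```

```text
clock: 21.3
eef_pos: [458.2, 93.5, 150.5]
tcp_rot: [3.141, -0.0, 1.536]
contact_force: [-0.4, 0.2, -1.1]
opening: 0.432
grasp_force: 41.4
before turn [-274.4  138.9   65.5] after turn [-274.4  138.9   65.5] rotvec [ 0. -0.  0.] t 21.3
```

```bash
python3 -m inch '[[-0.039,0.0197,0,0,0,0,0.6],[-0.039,0.0197,0,0,0,0,0.6],[-0.039,0.0197,0,0,0,0,0.6],[-0.039,0.0197,0,0,0,0,0.6],[-0.039,0.0197,0,0,0,0,0.6],[-0.039,0.0197,0,0,0,0,0.6],[-0.039,0.0197,0,0,0,0,0.6],[0,0,0.03,0,0,0,0.6]]'
python3 -m inch '[[0,0,0.035,0,0,0,0.6],[0,0,0,0,0,0,0.6],[0,0,0,0,0,0,0.6],[0,0,0,0,0,0,0.6]]'
python3 to.py 587.5 -185.6 36 88
```

```text
clock: 22.1
eef_pos: [590.6, -190.2, 123.1]
tcp_rot: [3.133, 0.004, 1.533]
contact_force: [1.1, 0.6, -1.7]
opening: 0.431
grasp_force: 41.4
clock: 22.5
eef_pos: [586.6, -184.6, 86.8]
tcp_rot: [3.14, 0.0, 1.534]
contact_force: [-0.4, 0.5, -1.0]
opening: 0.428
grasp_force: 41.4
before turn [-0.9  0.9 50.8] after turn [-1.   1.  50.8] rotvec [ 0.1  0.  -0.1] t 22.5
```

```bash
python3 -m inch '[[-0.001,0.0005,0.028,0,0,0,0.6],[0,0,0.015,0,0,0,0.6],[0,0,0.005,0,0,0,0.6],[0,0,0.002,0,0,0,0.6],[0,0,0.0005,0,0,0,0.6],[0,0,0,0,0,0,0.6],[0,0,0,0,0,0,0.6]]'
```

```text
clock: 23.2
eef_pos: [586.7, -185.8, 35.6]
tcp_rot: [3.14, 0.0, 1.532]
contact_force: [0.2, 0.7, 1.5]
opening: 0.43
grasp_force: 41.8
```

```bash
python3 -m inch '[[0,0,0.0007,0,0,0,0.6],[0,0,0,0,0,0,0.6]]'
python3 -m inch '[[0,0,-0.0003,0,0,0,0.1],[0,0,0,0,0,0,-0.1],[0,0,0,0,0,0,-0.4],[0,0,0,0,0,0,-0.4],[0,0,-0.02,0,0,0,-0.4],[0,0,-0.04,0,0,0,-0.4],[0,0,-0.045,0,0,0,-0.4],[0,0,-0.045,0,0,0,-0.4]]'
python3 -m inch '[[0.0,0,-0.03,0,0,0,-0.4],[-0.01,-0.045,0,0,0,0,-0.4],[-0.01,-0.045,0,0,0,0,-0.4],[-0.01,-0.045,0,0,0,0,-0.4],[0,0,0,0,0,0,-0.4],[0,0,0,0,0,0,-0.4],[0,0,0,0,0,0,-0.4]]'
python3 - <<'E'
from rig import r,eyes
import cv2
f=eyes.grab_frame("side");s=f["img"];cv2.imwrite("pics/s6.png",cv2.resize(s[200:390,265:425],None,fx=3,fy=3,interpolation=cv2.INTER_CUBIC))
s=r.sense();f=eyes.grab_frame("wrist");print(s['eef_pos'],s['tcp_rot']);cv2.imwrite("pics/w6.png",f["img"])
E
```

```text
clock: 23.4
eef_pos: [586.7, -185.8, 35.5]
tcp_rot: [3.14, 0.0, 1.532]
contact_force: [-2.8, 1.2, 10.4]
opening: 0.429
grasp_force: 42.7
clock: 24.2
eef_pos: [585.7, -185.5, 185.6]
tcp_rot: [-3.141, -0.0, 1.532]
contact_force: [0.6, -0.1, -0.0]
opening: 0.697
grasp_force: 0.0
clock: 24.9
eef_pos: [451.1, -210.6, 214.7]
tcp_rot: [3.14, 0.0, 1.532]
contact_force: [-0.2, -0.4, 0.6]
opening: 0.697
grasp_force: 0.0
[ 451.22621264 -210.50783562  214.5739229 ] [3.14065469e+00 2.83111525e-04 1.53251675e+00]
```

View pics/s6.png

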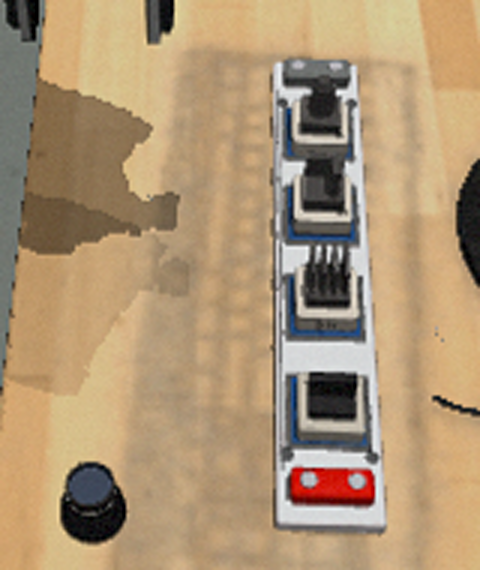

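View pics/w6.png

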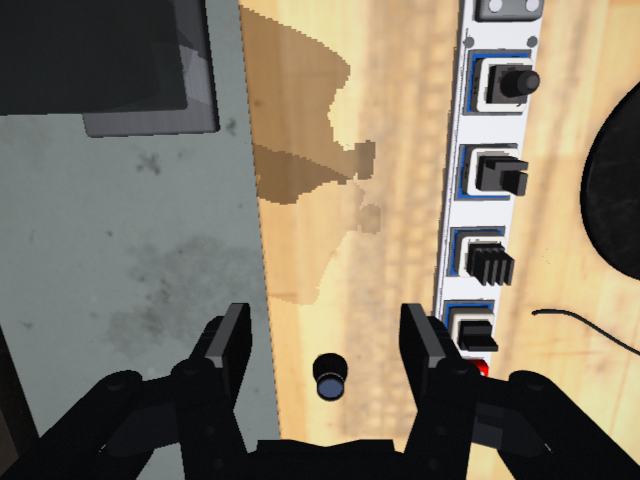

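All four stand on the rail in the order rib (red stop), comb, corner, round (grey stop); the loupe is untouched. A quick numeric check before handing in.

```bash
python3 - <<'E'
from h import *
g=lambda u,v:(u/3+265,v/3+200)
for n,a,b in [('rib',[(297,432),(366,430)],(582.7,-329)),('comb',[(294,320),(361,317)],(585,-256.6)),('corner',[(293,229),(355,226)],(587.5,-185.6)),('round',[(291,148),(350,146)],(589.2,-116.5))]:
    m=np.mean([ray(g(*p),28) for p in a],0)[:2]+[0,19];print(n,(m-b).round(1))
e,ro=[451.2,-210.5,214.6],[3.1407,.0003,1.5325]
for n,P,b in [('rib',(474,332),(582.7,-329)),('round',(502,84),(589.2,-116.5))]: print(n,(wray(P,28,e,ro)[:2]-b).round(1))
E
```

```text
rib [-1.4 -2. ]
comb [-1.1 -0.2]
corner [-1.4 -3.6]
round [-1.3 -6.1]
rib [ 2.1 -1.3]
round [-1.5 -0.7]
```

```bash
python3 -c "
from rig import r
print(r.sign_off())"
```

```text
the job is handed in; nothing more can be done
None
```

I stood the four electrodes on their pads, rising from the rib beside the red stop through comb and corner to the round beside the grey stop. I then handed the job in at about 25 s. My last camera check put each within about 6 mm of its pad centre, the loupe was not touched, and the hand-in gave no pass or fail.

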